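# Clamp the red-lidded sample jar with the latching jaw

## Task

Stand the red-lidded sample jar upright in the V nest of the small blue-and-grey bench clamp while its jaw is still back. Then push the sprung jaw by its red knob toward the jar until the brass pin snaps in behind it, so that the jaw stays closed on the jar when you let go.

Things in the scene. Friction and masses are not known exactly. Their poses are not given: they have to be found in the camera images.
- red_jar_centre (a point): Centre, half-way up, of the red-lidded sample jar: closed, round, 56 mm in diameter, 76 mm tall, about 0.12 kg, the lid its top 14 mm; it starts upright on the worktop. z axis up along the jar. Two similar jars with a white and a blue lid stand at least 95 mm from it, centre to centre, and are not wanted. A microscope 0.38 m tall stands close to their left (+y).
- nest (a point): On top of the clamp's fixed 200 x 80 mm base, 12 mm above the worktop: centre of the underside of a jar seated against the blue V stop. x axis = the jaw's closing direction, toward the V stop (34 mm tall), which centres the jar as the jaw pushes it; z up. With the jaw back, 34 mm lie free between seated jar and the jaw's black pad: the jar may be set down up to 15 mm short (toward -x).
- jaw_knob (a point): Centre of the upright red knob on the jaw: 26 mm in diameter, 22 mm tall (64 to 86 mm above the worktop), on a 14 mm neck over the grey jaw block, whose top is 45 mm above the worktop. x axis = closing direction. With the jaw back it lies 104 mm behind (-x of) the nest, and it moves straight toward it. Grip it or push it from behind; a blue stop 38 mm high ends the base behind it.
- jaw (a joint): Jaw travel, m: 0 = fully back (start), grows as it closes. A spring drives it back with 2.4 to 7 N; with pin and pad the push needs up to 13 N. At 0.040 a sprung brass pin snaps in behind the jaw's tooth and holds it there; let go earlier, it snaps back to 0. Hard end at 0.046: push to 0.043 to 0.046. Its sprung pad meets the seated jar at 0.034, gives up to 13 mm and presses with 2 to 5 N.
Mind the look-alikes: they are no part of the job. Of the things that look like the part that bears red_jar_centre, take the one that is farthest to the robot's left at the start.

How it is judged (in metres and radians):
On the way:
1. the red-lidded jar stands upright on the clamp's base, within 25 mm of the nest, with the jaw still back (horizontal distance between red_jar_centre and nest below 0.025 m and z of red_jar_centre in the frame of nest below 0.043 m and angle between red_jar_centre's own z axis and vertical below 0.17 rad and value of joint jaw below 0.012 m), for 0.2 s.
At the end, for the whole second after the job is handed in: The jaw stays latched by its pin (travel over 37 mm, at rest) with nothing holding it, and the red-lidded jar stands upright (within 10 degrees) on the clamp's base, within 10 mm of the nest, between the V stop and the pad (value of joint jaw above 0.037 m and velocity of joint jaw below 0.01 m/s and horizontal distance between red_jar_centre and nest below 0.01 m and z of red_jar_centre in the frame of nest between 0.033 and 0.043 m and angle between red_jar_centre's own z axis and vertical below 0.17 rad); the robot touches nothing.
It also fails if it takes over 45 s, if anything falls off the work surface, if the arm or the gripper's body presses on something with over 40 N, if the wrist force passes 120 N, or if a joint passes its speed limit or range.

## Robot

A 6-joint arm with a two-finger parallel gripper is mounted at the origin on a cart in front of the work surface, level with it; the furniture and walls round the work are solid. World frame = base frame: x ahead of the robot, y to its left, z up, the work surface at z = 0. Lengths are in m, angles in degrees, forces in N, time in s.
With the tool pointing down it reaches from about 0.25 to 0.725 m from the base axis. Payload 9.7 kg.
Tool frame: the origin (TCP) lies midway between the tips of the shut fingers; the grasp point (between the pads) lies 19 mm behind it; x points along the fingers, y is the direction in which the jaws open and shut, and the axes are right-handed (so a half turn about x gives the same grasp; the last joint's range is limited). The gripper opens to 85 mm and grips with 20 to 120 N. Pads are 22 mm wide; open, the fingers measure 114 mm over their backs; the gripper's body (76 mm by 85 mm) begins 54 mm behind the grasp point. The pads swing forward as they close: fully open they stand 13 mm farther back than shut.
Start: joints at [-72.193, 4.979, 10.078, 95.1, 0, 90], TCP at [0.168, -0.524, 0.231] pointing down, gripper open.
Joint ranges: [-179.16, 179.16], [-48.56, 103.87], [-65.8, 70.77], [-126.05, 130.52], [-82.76, 87.17], [-180, 180]. Speed limits (degrees/s): [127.2, 127.2, 147.25, 180, 180, 180].

## Interface

Orientations are given as [roll, pitch, yaw] about the fixed x, y, z axes, in that order (R = Rz(yaw) Ry(pitch) Rx(roll)).
In Python, from workcell import bot, cams gives the robot as it stands.
- The arm moves only by the tool apply_moves, never from a script. Its argument "commands" is a list of rows, each a list of 5 numbers: the shift along the tool's x, y, z in m, then the turn about the tool's x in rad, then the opening, from -1 (shut) to 1 (fully open). In form: [[tx, ty, tz, roll, hand], ...]. A call has 1 to 12 rows; each row is the pose to reach, as a shift and turn from the pose measured when the call began, along the tool's axes at that moment; what a row does not reach only later rows make up. A row lasts 1/10 s, in which the tool goes at most 50 mm and 8.59 degrees, less where a joint would pass 70% of its speed; a pose out of reach is approached as far as the arm can. A call with a gripper value outside its range is refused whole. The fingers move at their own pace and stop on an object; "newtons" is the grip in N (left out, the last holds). Time passes only in rows, so rows that repeat a pose let the fingers close. It gives the time, the measured TCP pose, the force and the opening at its end, in the units of the state.
- bot.get_obs(): the state, without advancing time (a new reading comes with each control period).
- cams.camera(name): name is "scene" or "top" or "wrist"; returns a dict with "frame" (420x560x3 uint8, blue, green, red), "depth" (420x560 float32, m along the optical axis (not along the pixel's ray), 0 where there is no reading), "camera_matrix" (3x3 intrinsics, pixels), "R" (3x3) and "t" (3): a world point X has camera coordinates R X + t; the wrist camera has in their place "mount" (4x4, takes a point from camera to tool coordinates, whose origin is the TCP and whose axes are the tool frame's). Camera axes: x right, y down, z forward; pixel columns grow to the right and rows downward; lengths in m; the calibration is good to about 2 mm. A picture is of the moment at which its call begins: read the wrist's pose just before it.
- bot.job_done(): hands the job in, once; it reports no verdict.
Trained networks look in the newest picture that a camera, given by its name, has taken for a name from the list of things; names that differ only in an ending like _2 or _b are one class to them, and where a whole thing is asked for, a point or a joint stands for the part that bears it (a point fixed in the world has none). Each returns a list of dicts, best first, with "confidence" (0 to 1); they miss things now and then, are a little off and sometimes report something else, mostly with a low value. They report only what shows in the picture. A call takes as long as a camera call. They do not tell look-alikes from the thing itself.
- cams.spot_in(name, camera): "rect" ([left, top, right, bottom] in pixels, round what is visible of it).
The state is a dict: "time": time; "q": joint angles; "qd": joint speeds; "joint_efforts": joint torques, N m; "ee_pos": TCP position; "tcp_rot": TCP orientation; "wrist_force": force on the tool from outside, world axes, zero at the start; "torque": the same for the moment, N m; "opening": finger opening in m.
Only numpy, scipy, OpenCV 4.12 (cv2) and the standard library are available. Lean on these libraries where they do the work, as an engineer would, in place of code of your own. Each camera call takes 0.05 s, during which the arm holds its last target. There are 200 camera calls.

## Working session

There is one attempt and no reset: what is moved stays moved. The work goes in short steps, Python scripts to look and compute and a tool call to move; the robot and the scene stay as the last step left them, time stands still between calls to the robot, and variables do not carry over. Pictures are saved under pics/ and viewed, about 8 in all and at most 12, crops included, and the job is handed in when it is done.

Besides the shell and the picture viewer there is one more tool, called after "Request:" as name([rows], argument=value, ...), one row to a line, values as JSON. apply_moves: Moves the arm, as the interface text tells. Its arguments: {"type":"object","properties":{"commands":{"type":"array"},"newtons":{"type":"number"}},"required":["commands"]}

```bash
mkdir -p pics
cat > h.py <<'E'
import numpy as np, cv2
from workcell import bot, cams
from scipy.spatial.transform import Rotation as Ro
def world(c):
    K=c["camera_matrix"];d=c["depth"];v,u=np.mgrid[:d.shape[0],:d.shape[1]]
    P=np.stack([(u-K[0,2])*d/K[0,0],(v-K[1,2])*d/K[1,1],d],-1)
    if "R" in c: W=(P-c["t"])@c["R"]
    else:
        o=c["obs"]; T=c["mount"]; W=(P@T[:3,:3].T+T[:3,3])@Ro.from_euler("xyz",o["tcp_rot"],degrees=True).as_matrix().T+o["ee_pos"]
    W[d==0]=np.nan; return W
E
python3 - <<'E'
from h import *
print(bot.get_obs())
ims=[]
for n in("scene","top"):
    c=cams.camera(n);W=world(c);np.savez(n+".npz",W=W,f=c["frame"]);im=c["frame"].copy()
    print(n, c["R"].round(3).tolist(),c["t"].round(3))
    for name in("red_jar_centre","nest","jaw_knob","jaw"):
        for r in cams.spot_in(name,n):
            l,t,rr,b=map(int,r["rect"]);p=W[(t+b)//2,(l+rr)//2]
            print(n,name,(l,t,rr,b),round(r["confidence"],2),p.round(3), np.nanmax(W[t:b,l:rr,2]).round(3))
    cv2.imwrite(f"pics/{n}.png",im)
E
```

```text
{'time': 0.0, 'q': array([-7.21929582e+01,  5.01132151e+00,  1.00347382e+01,  9.51008857e+01,
       -2.13132506e-04,  9.00000861e+01]), 'qd': array([-0.01520683, -0.06861944, -0.10992678, -0.03397813,  0.077815  ,
        0.03974127]), 'joint_efforts': array([ 1.66430687e-03, -5.20389640e+01,  4.64805043e+01,  1.63925753e-02,
        9.71462782e-05,  1.76288773e-05]), 'ee_pos': array([ 0.16812318, -0.52342483,  0.2305835 ]), 'tcp_rot': array([-89.84228249,  89.92253068, 107.9646734 ]), 'wrist_force': array([-0.48457717, -1.31325784, -0.91423359]), 'torque': array([-0.02536164,  0.01884897, -0.0029641 ]), 'opening': 0.08536336715233822}
scene [[0.874, -0.485, 0.007], [-0.233, -0.431, -0.872], [0.426, 0.761, -0.49]] [-0.606  0.055  0.941]
scene red_jar_centre (248, 180, 278, 229) 0.97 [ 0.524 -0.241  0.051] 0.078
scene red_jar_centre (351, 234, 389, 287) 0.8 [ 0.578 -0.488  0.06 ] 0.078
scene red_jar_centre (221, 229, 333, 316) 0.15 [ 0.46  -0.411  0.029] 0.087
scene jaw_knob (272, 242, 316, 295) 0.7 [ 0.474 -0.438  0.049] 0.087
scene jaw (271, 241, 316, 294) 0.74 [ 0.475 -0.434  0.047] 0.087
top [[0.027, -0.999, 0.017], [-0.998, -0.028, -0.048], [0.048, -0.016, -0.999]] [-0.359  0.496  0.918]
top red_jar_centre (326, 149, 359, 187) 0.82 [ 0.593 -0.462  0.077] 0.081
top red_jar_centre (192, 176, 225, 209) 0.73 [ 0.542 -0.22   0.079] 0.083
top red_jar_centre (239, 208, 345, 267) 0.55 [ 0.465 -0.378  0.011] 0.09
top nest (241, 205, 345, 266) 0.69 [ 0.469 -0.379  0.013] 0.09
top jaw_knob (302, 217, 337, 237) 0.73 [ 0.485 -0.426  0.044] 0.09
top jaw (302, 217, 336, 241) 0.96 [ 0.482 -0.426  0.046] 0.09
```

View pics/top.png

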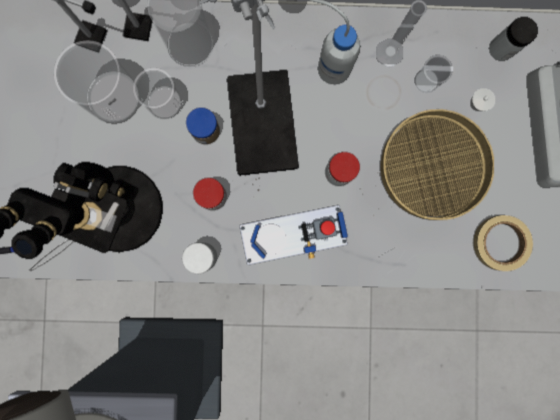

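View pics/scene.png

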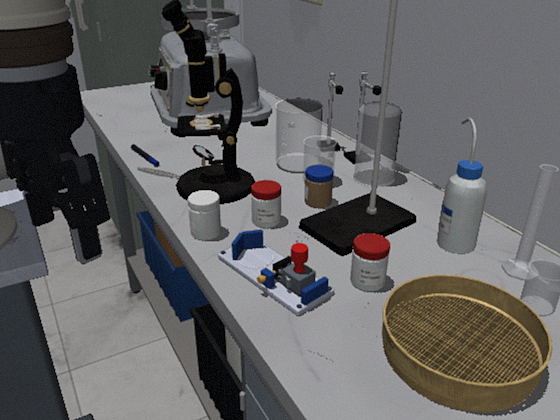

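Two red-lidded jars show in the top image: (209,193), y≈-0.22, and (343,168), y≈-0.46. The first fits the description. It is the farthest to the robot's left and stands beside the white and blue jars and the microscope. I'll confirm it in a crop and measure.

Run:
```python
from h import *
z=np.load("top.npz");W=z["W"];f=z["f"];s=np.load("scene.npz");S=s["W"]
hsv=cv2.cvtColor(f,cv2.COLOR_BGR2HSV);H,Sa=hsv[...,0],hsv[...,1]
red=((H<8)|(H>172))&(Sa>130)
def near(m,r): 
    k=np.zeros_like(m);l,t,rr,b=r;k[t:b,l:rr]=1;return m&(k>0)
for n,r in(("jarA",(188,170,230,215)),("jarB",(322,145,364,190)),("knob",(300,210,345,245))):
    p=W[near(red,r)];p=p[~np.isnan(p[:,2])];zt=np.median(p[:,2]);q=p[p[:,2]>zt-.006]
    c,_,_=[None]*3
    (cx,cy),rad=cv2.minEnclosingCircle(q[:,:2].astype(np.float32));print(n,zt.round(4),(cx,cy),rad,q.mean(0).round(4),len(q))
# lids of white/blue
for n,r in(("white",(182,240,216,275)),("blue",(185,107,220,140))):
    l,t,rr,b=r;p=W[t:b,l:rr].reshape(-1,3);p=p[(p[:,2]>.07)];print(n,p.mean(0).round(3),np.ptp(p,axis=0).round(3))
# base plate
l,t,rr,b=236,200,352,270;p=W[t:b,l:rr].reshape(-1,3);q=p[(p[:,2]>.007)&(p[:,2]<.1)]
print("base",cv2.minAreaRect(q[:,:2].astype(np.float32)),np.median(q[:,2]))
blue=near((H>95)&(H<125)&(Sa>120),(236,200,352,270));nl,lab,st,ce=cv2.connectedComponentsWithStats(blue.astype(np.uint8))
for i in range(1,nl):
    if st[i,4]>8:
        a=W[lab==i];print("blue",st[i],np.nanmean(a,0).round(4),np.nanmax(a[:,2]).round(3),cv2.minAreaRect(a[~np.isnan(a[:,0])][:,:2].astype(np.float32)))
# obstacles: tall points
for X,nm in((W,"top"),(S,"scene")):
    P=X.reshape(-1,3);P=P[(P[:,2]>.1)&(P[:,0]>.3)&(P[:,0]<.85)&(P[:,1]>-.7)&(P[:,1]<.2)]
    for z0 in np.arange(.1,.45,.1):
        g=P[(P[:,2]>=z0)&(P[:,2]<z0+.1)];ij=np.floor(g[:,:2]/.05).astype(int)
        u,c=np.unique(ij,axis=0,return_counts=True);print(nm,z0.round(1),[(round(a*.05,2),round(b*.05,2),int(k)) for (a,b),k in zip(u,c) if k>3 and a*.05<.75])
cv2.imwrite("pics/crop.png",cv2.resize(f[100:280,150:370],None,fx=3.6,fy=3.3))
R=Ro.from_euler("xyz",[-89.842,89.9225,107.9647],degrees=True).as_matrix();print(R.round(3))
```

```text
jarA 0.0771 (0.5414325594902039, -0.22057752311229706) 0.02715815231204033 [ 0.5412 -0.2207  0.0771] 697
jarB 0.0771 (0.5960642099380493, -0.46588951349258423) 0.02718905359506607 [ 0.5957 -0.4657  0.077 ] 682
knob 0.0863 (0.4844699203968048, -0.43651464581489563) 0.012729785405099392 [ 0.4842 -0.4365  0.0864] 157
white [ 0.424 -0.205  0.077] [0.054 0.054 0.012]
blue [ 0.671 -0.202  0.074] [0.056 0.054 0.008]
base ((0.4664284586906433, -0.3805191218852997), (0.09028563648462296, 0.19976355135440826), 12.979954719543457) 0.013465601144117384
blue [338 212   9  25 128] [ 0.492  -0.4701  0.0379] 0.042 ((0.4920884966850281, -0.47035497426986694), (0.046683453023433685, 0.00910737831145525), 12.955926895141602)
blue [251 225  14  33 109] [ 0.4545 -0.3092  0.0461] 0.05 ((0.4544942378997803, -0.3091921806335449), (0.060747381299734116, 0.01845391094684601), 13.279060363769531)
blue [305 246  11   7  57] [ 0.4438 -0.4102  0.0381] 0.042 ((0.4437352418899536, -0.41064029932022095), (0.010878421366214752, 0.01946309581398964), 4.877213001251221)
top 0.1 [(np.float64(0.4), np.float64(-0.1), 148)
[... 2083 characters left out ...]
cene 0.2 [(np.float64(0.45), np.float64(-0.1), 239), (np.float64(0.45), np.float64(-0.05), 622), (np.float64(0.5), np.float64(-0.1), 894), (np.float64(0.5), np.float64(-0.05), 134), (np.float64(0.55), np.float64(-0.1), 146), (np.float64(0.7), np.float64(-0.35), 368)]
scene 0.3 [(np.float64(0.4), np.float64(-0.1), 239), (np.float64(0.4), np.float64(-0.05), 41), (np.float64(0.4), np.float64(0.0), 5), (np.float64(0.45), np.float64(-0.1), 607), (np.float64(0.45), np.float64(-0.05), 138), (np.float64(0.45), np.float64(0.0), 16), (np.float64(0.5), np.float64(-0.05), 22), (np.float64(0.7), np.float64(-0.35), 441)]
scene 0.4 []
[[-0.     0.306 -0.952]
 [ 0.001 -0.952 -0.306]
 [-1.    -0.001  0.   ]]
```

View pics/crop.png

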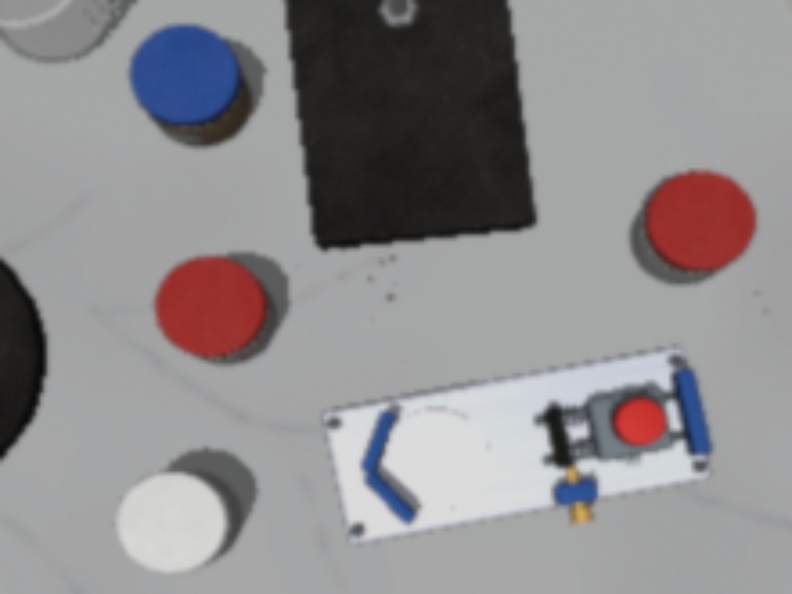

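The crop confirms it. The wanted jar (crop (211,307), top (209,193)) stands beside the white and blue jars, and the look-alike (crop (700,220)) stands behind the clamp. The closing direction is about (-0.226, 0.974). The knob is at (0.484, -0.4365), which puts the nest at about (0.461, -0.335). I'll move above the jar with the jaws along the clamp's lateral axis.

Request:
apply_moves([
  [0,-0.017,-0.045,-0.149,1],
  [0,-0.035,-0.09,-0.298,1],
  [0,-0.052,-0.134,-0.447,1],
  [0,-0.07,-0.179,-0.596,1],
  [0,-0.087,-0.224,-0.745,1],
  [0,-0.104,-0.269,-0.893,1],
  [0,-0.122,-0.313,-1.042,1],
  [0,-0.139,-0.358,-1.191,1],
  [0,-0.157,-0.403,-1.34,1],
  [0,-0.174,-0.448,-1.489,1],
  [0,-0.174,-0.448,-1.489,1],
  [0,-0.174,-0.448,-1.489,1],
], newtons=30)

```text
time: 1.7
ee_pos: [0.5421, -0.22, 0.2307]
tcp_rot: [-117.4, 89.9, 165.8]
wrist_force: [0.1, -0.3, 0.2]
opening: 0.0854
```

```bash
cat > look.py <<'E'
from h import *
def look(fn=None):
    o=bot.get_obs();c=cams.camera("wrist");c["obs"]=o;W=world(c);f=c["frame"]
    R=Ro.from_euler("xyz",o["tcp_rot"],degrees=True).as_matrix()
    print("t",o["time"],"tcp",o["ee_pos"].round(4),"open",o["opening"].round(4),"F",o["wrist_force"].round(1));print(R.round(3).tolist())
    h=cv2.cvtColor(f,cv2.COLOR_BGR2HSV);red=(((h[...,0]<8)|(h[...,0]>172))&(h[...,1]>130)).astype(np.uint8)
    n,lab,st,ce=cv2.connectedComponentsWithStats(red)
    for i in range(1,n):
        if st[i,4]>60:
            p=W[lab==i];p=p[~np.isnan(p[:,2])]
            if len(p)<30: continue
            zt=np.percentile(p[:,2],90);q=p[abs(p[:,2]-zt)<.005];print("red",st[i].tolist(),"ztop",zt.round(4),cv2.minEnclosingCircle(q[:,:2].astype(np.float32)),"p2w tool",(R.T@(q.mean(0)-o["ee_pos"])).round(4))
    if fn: cv2.imwrite("pics/"+fn,f)
    return o,c,W,R
E
python3 - <<'E'
from look import *
look("w1.png")
s=cams.camera("scene")["frame"];a=cv2.imread("pics/w1.png")
cv2.imwrite("pics/c1.png",cv2.resize(np.hstack([s,a]),(800,300)))
E
```

```text
Traceback (most recent call last):
  File "look.py", line 5, in look
    print("t",o["time"],"tcp",o["ee_pos"].round(4),"open",o["opening"].round(4),"F",o["wrist_force"].round(1));print(R.round(3).tolist())
                                                          ^^^^^^^^^^^^^^^^^^
AttributeError: 'float' object has no attribute 'round'
```

```bash
sed -i 's/o\["opening"\].round(4)/round(o["opening"],4)/' look.py
python3 - <<'E'
from look import *
look("w1.png")
s=cams.camera("scene")["frame"];a=cv2.imread("pics/w1.png")
cv2.imwrite("pics/c1.png",cv2.resize(np.hstack([s,a]),(800,300)))
E
```

```text
t 1.75 tcp [ 0.5414 -0.2209  0.2311] open 0.0855 F [-0.  -1.2 -0.4]
[[-0.001, 0.974, 0.227], [0.0, 0.227, -0.974], [-1.0, -0.001, -0.0]]
red [240, 161, 65, 66, 3375] ztop 0.0774 ((0.5414501428604126, -0.2196374386548996), 0.027506165206432343) p2w tool [ 0.1546  0.0005 -0.0018]
red [162, 369, 18, 23, 279] ztop 0.0734 ((0.48719584941864014, -0.42782139778137207), 0.0071304538287222385) p2w tool [ 0.1592 -0.0981  0.1883]
```

View pics/c1.png

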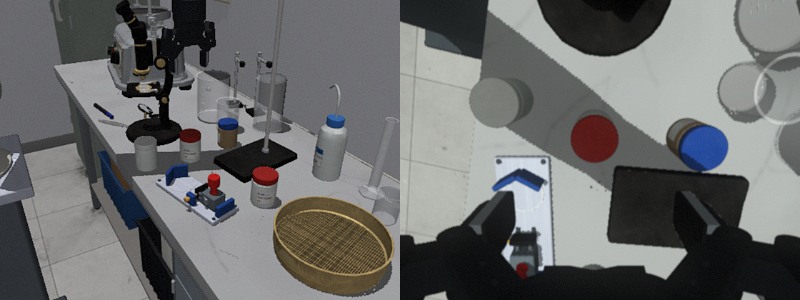

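The picture shows the gripper over the wanted jar with its sides clear of the white and blue jars and the microscope. The red lid is centred, offset only about 1 mm. I'll descend next.

Request:
apply_moves([
  [0.04,0,-0.001,0,1],
  [0.08,0,-0.001,0,1],
  [0.12,0,-0.001,0,1],
  [0.15,0,-0.001,0,1],
  [0.175,0,-0.001,0,1],
  [0.191,0,-0.001,0,1],
  [0.191,0,-0.001,0,1],
])

```text
time: 2.55
ee_pos: [0.5385, -0.2213, 0.0384]
tcp_rot: [-121.9, 89.8, 161.0]
wrist_force: [-0.6, -0.9, 0.0]
opening: 0.0856
```

Request:
apply_moves([
  [0,0,0,0,-1],
  [0,0,0,0,-1],
  [0,0,0,0,-1],
  [0,0,0,0,-1],
  [0,0,0,0,-1],
  [0,0,0,0,-1],
  [0,0,0,0,-1],
  [0,0,0,0,-1],
], newtons=30)

```text
time: 3.35
ee_pos: [0.5392, -0.2218, 0.0402]
tcp_rot: [-86.5, 89.9, -163.7]
wrist_force: [-0.6, -0.8, 7.1]
opening: 0.0539
```

Request:
apply_moves([
  [-0.03,0,0,0,-1],
  [-0.07,0,0,0,-1],
  [-0.1,0,0,0,-1],
  [-0.1,0,0,0,-1],
  [-0.1,0,0,0,-1],
])

```text
time: 3.85
ee_pos: [0.5397, -0.222, 0.1409]
tcp_rot: [14.4, 89.9, -62.8]
wrist_force: [-0.1, 0.0, -2.0]
opening: 0.054
```

Request:
apply_moves([
  [0,-0.02,0.02,0,-1],
  [0,-0.045,0.044,0,-1],
  [0,-0.07,0.068,0,-1],
  [0,-0.09,0.087,0,-1],
  [0,-0.102,0.099,0,-1],
  [0,-0.102,0.099,0,-1],
  [0,-0.102,0.099,0,-1],
])

```text
time: 4.55
ee_pos: [0.4622, -0.3408, 0.1401]
tcp_rot: [-123.4, 90.0, 159.4]
wrist_force: [1.3, 0.2, -0.6]
opening: 0.054
```

Run:
```python
from look import *
look("w2.png")
c=cams.camera("top");W=world(c);f=c["frame"]
h=cv2.cvtColor(f,cv2.COLOR_BGR2HSV)
s=cams.camera("scene")["frame"]
cv2.imwrite("pics/c2.png",np.hstack([cv2.resize(s[150:350,170:430],(400,308)),cv2.resize(cv2.imread("pics/w2.png"),(400,308))]))
```

```text
t 4.55 tcp [ 0.4622 -0.3408  0.1401] open 0.054 F [ 1.3  0.2 -0.6]
[[-0.0, 0.975, 0.222], [0.0, 0.222, -0.975], [-1.0, -0.0, -0.0]]
red [187, 228, 171, 151, 20425] ztop 0.177 ((0.46209853887557983, -0.33994820713996887), 0.028711853548884392) p2w tool [-0.0361 -0.     -0.005 ]
red [412, 393, 42, 27, 833] ztop 0.0772 ((0.5990452766418457, -0.4441494345664978), 0.015059687197208405) p2w tool [0.0643 0.1079 0.1299]
```

View pics/c2.png

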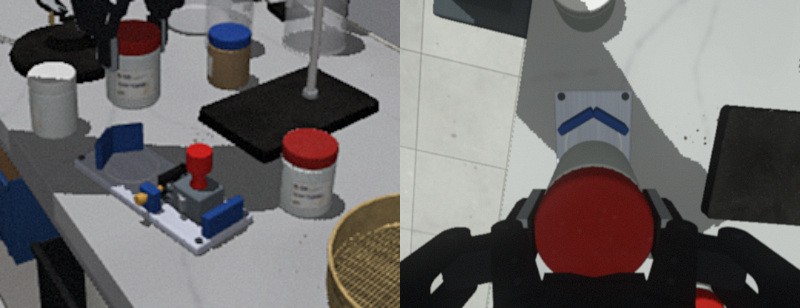

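The jar hangs upright in the grip. Its lid is at wrist-crop (595,225), in line with the V apex at (593,110). The jaw is back, and the jar is about 5 mm short of the nest, which is allowed. I'll lower it.

Request:
apply_moves([
  [0.03,0,0,0,-1],
  [0.055,0,0,0,-1],
  [0.07,0,0,0,-1],
  [0.08,0,0,0,-1],
  [0.085,0,0,0,-1],
  [0.088,0,0,0,-1],
  [0.088,0,0,0,-1],
])

```text
time: 5.4
ee_pos: [0.4631, -0.3405, 0.0531]
tcp_rot: [29.7, 89.9, -47.4]
wrist_force: [-0.0, 0.3, -0.4]
opening: 0.0542
```

Request:
apply_moves([
  [0.001,0,0,0,-1],
  [0.002,0,0,0,-1],
  [0.002,0,0,0,-1],
])

```text
time: 5.7
ee_pos: [0.4635, -0.3409, 0.0522]
tcp_rot: [35.6, 89.8, -41.4]
wrist_force: [0.7, -0.8, 3.4]
opening: 0.0539
```

Request:
apply_moves([
  [0,0,0,0,0.6],
  [0,0,0,0,0.6],
  [0,0,0,0,0.6],
  [0,0,0,0,0.6],
  [0,0,0,0,0.6],
])

```text
time: 6.2
ee_pos: [0.4635, -0.3409, 0.0521]
tcp_rot: [34.4, 89.8, -42.7]
wrist_force: [-0.4, 1.0, 0.1]
opening: 0.0687
```

Request:
apply_moves([
  [-0.02,0,0,0,0.6],
  [-0.05,0,0,0,0.6],
  [-0.09,0,0,0,0.6],
  [-0.13,0,0,0,0.6],
  [-0.13,0,0,0,0.6],
])

```text
time: 6.7
ee_pos: [0.4648, -0.3418, 0.1881]
tcp_rot: [39.5, 89.4, -37.6]
wrist_force: [0.4, -0.4, -0.3]
opening: 0.068
```

Run:
```python
from look import *
o,c,W,R=look("w3.png")
c=cams.camera("top");W=world(c)
```

```text
t 6.7 tcp [ 0.4648 -0.3418  0.1881] open 0.068 F [ 0.4 -0.4 -0.3]
[[0.009, 0.975, 0.224], [-0.007, 0.224, -0.975], [-1.0, 0.007, 0.009]]
red [230, 167, 79, 80, 4930] ztop 0.0893 ((0.46297481656074524, -0.3394491374492645), 0.02764824591577053) p2w tool [ 0.0996 -0.0016 -0.0046]
red [250, 300, 34, 49, 1247] ztop 0.0865 ((0.4835111200809479, -0.4368959069252014), 0.012750715017318726) p2w tool [ 0.1033 -0.0037  0.0948]
red [356, 352, 18, 33, 220] ztop 0.0753 ((0.572034478187561, -0.4631119966506958), 0.013128858059644699) p2w tool [0.1169 0.0746 0.1395]
```

View pics/w3.png

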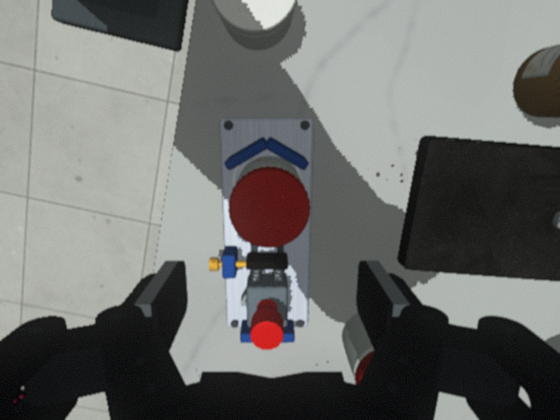

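The jar stands upright on the base: lid at (270,206), top at 0.089 m, about 4.4 mm short of the nest and 2 mm off sideways. The jaw is still back, with the knob at (267,335). Next I'll go over the knob and down.

Request:
apply_moves([
  [0,0,0.035,0,0.4],
  [0,-0.003,0.07,0,0.4],
  [0,-0.003,0.097,0,0.4],
  [0,-0.003,0.097,0,0.4],
  [0.04,-0.003,0.097,0,0.4],
  [0.08,-0.003,0.097,0,0.4],
  [0.11,-0.003,0.097,0,0.4],
  [0.13,-0.003,0.097,0,0.4],
  [0.13,-0.003,0.097,0,0.4],
  [0.13,-0.003,0.097,0,0.4],
], newtons=40)

```text
time: 7.8
ee_pos: [0.4825, -0.4358, 0.0528]
tcp_rot: [39.2, 89.8, -37.9]
wrist_force: [0.5, -0.3, 0.5]
opening: 0.06
```

Request:
apply_moves([
  [0,0,0,0,-1],
  [0,0,0,0,-1],
  [0,0,0,0,-1],
  [0,0,0,0,-1],
  [0,0,0,0,-1],
  [0,0,0,0,-1],
  [0,0,0,0,-1],
], newtons=40)

```text
time: 8.5
ee_pos: [0.4833, -0.4362, 0.0544]
tcp_rot: [42.0, 89.7, -35.0]
wrist_force: [0.5, 1.8, 6.9]
opening: 0.0243
```

Request:
apply_moves([
  [0,0,-0.004,0,-1],
  [0,0,-0.009,0,-1],
  [0,0,-0.014,0,-1],
  [0,0,-0.019,0,-1],
  [0,0,-0.024,0,-1],
  [0,0,-0.029,0,-1],
  [0,0,-0.032,0,-1],
  [0,0,-0.035,0,-1],
  [0,0,-0.038,0,-1],
  [0,0,-0.041,0,-1],
  [0,0,-0.043,0,-1],
  [0,0,-0.043,0,-1],
])

```text
time: 9.7
ee_pos: [0.4739, -0.3952, 0.0545]
tcp_rot: [29.4, 89.5, -47.7]
wrist_force: [3.5, -10.8, -3.1]
opening: 0.0248
```

Request:
apply_moves([
  [0,0,-0.001,0,-1],
  [0,0,-0.002,0,-1],
  [0,0,-0.0025,0,-1],
  [0,0,-0.0025,0,-1],
])

```text
time: 10.1
ee_pos: [0.4736, -0.3939, 0.0545]
tcp_rot: [22.7, 89.4, -54.4]
wrist_force: [4.7, -11.3, -4.3]
opening: 0.0253
```

Run:
```python
from look import *
look("w4.png")
```

```text
t 10.1 tcp [ 0.4736 -0.3939  0.0545] open 0.0253 F [  4.7 -11.3  -4.3]
[[0.006, 0.975, 0.223], [-0.009, 0.223, -0.975], [-1.0, 0.004, 0.01]]
red [184, 37, 189, 194, 28530] ztop 0.0893 ((0.46206724643707275, -0.33607739210128784), 0.027900278568267822) p2w tool [-0.0346  0.0019 -0.06  ]
red [235, 252, 75, 99, 5637] ztop 0.0865 ((0.47375383973121643, -0.3946400582790375), 0.013605553656816483) p2w tool [-0.0312  0.0001  0.0002]
```

Request:
apply_moves([
  [0,0,-0.001,0,-1],
  [0,0,-0.0015,0,-1],
  [0,0,-0.0015,0,-1],
])

```text
time: 10.45
ee_pos: [0.4735, -0.3936, 0.0545]
tcp_rot: [18.5, 89.2, -58.6]
wrist_force: [4.0, -12.0, -4.5]
opening: 0.0247
```

Request:
apply_moves([
  [0,0,0.002,0,-1],
  [0,0,0.004,0,-1],
  [0,0,0.006,0,-1],
  [0,0,0.006,0,-1],
])

```text
time: 10.85
ee_pos: [0.4746, -0.3981, 0.0544]
tcp_rot: [22.2, 89.4, -54.9]
wrist_force: [0.5, 5.0, 1.6]
opening: 0.0249
```

The force reversed to +5 N on easing back, so the pin is holding the jaw. I'll relax and release.

Request:
apply_moves([
  [0,0,-0.002,0,-1],
  [0,0,-0.002,0,-0.5],
  [0,0,-0.002,0,0.2],
  [0,0,-0.002,0,0.2],
  [0,0,-0.002,0,0.2],
  [0,0,-0.002,0,0.2],
])

```text
time: 11.45
ee_pos: [0.474, -0.3959, 0.0544]
tcp_rot: [22.2, 89.4, -54.9]
wrist_force: [-0.8, 0.3, 0.7]
opening: 0.0511
```

Request:
apply_moves([
  [-0.02,0,0,0,0.2],
  [-0.05,0,0,0,0.2],
  [-0.09,0,0,0,0.2],
  [-0.13,0,0.02,0,0.2],
  [-0.13,0,0.02,0,0.2],
  [-0.13,0,0.02,0,0.2],
])

```text
time: 12.05
ee_pos: [0.4781, -0.4148, 0.1856]
tcp_rot: [24.3, 89.3, -52.8]
wrist_force: [0.4, 0.3, -1.7]
opening: 0.0516
```

Run:
```python
from look import *
look("w5.png")
s=cams.camera("scene")["frame"]
cv2.imwrite("pics/c5.png",np.hstack([cv2.resize(s[150:350,170:430],(400,308)),cv2.resize(cv2.imread("pics/w5.png"),(400,308))]))
```

```text
t 12.05 tcp [ 0.4781 -0.4148  0.1856] open 0.0516 F [ 0.4  0.3 -1.7]
[[0.008, 0.975, 0.223], [-0.01, 0.223, -0.975], [-1.0, 0.005, 0.012]]
red [231, 40, 88, 95, 6484] ztop 0.0895 ((0.4625193178653717, -0.33649757504463196), 0.027919193729758263) p2w tool [ 0.0961  0.0017 -0.0819]
red [253, 167, 37, 40, 1181] ztop 0.0868 ((0.4748745858669281, -0.3990459740161896), 0.01271146535873413) p2w tool [ 0.0995 -0.0002 -0.0179]
red [378, 267, 64, 54, 2154] ztop 0.0773 ((0.5975130200386047, -0.46163007616996765), 0.02668774500489235) p2w tool [0.1106 0.1084 0.0649]
```

View pics/c5.png

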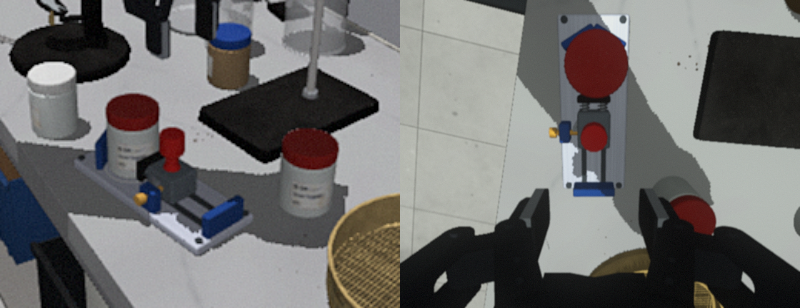

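The jaw stays closed on the upright jar with the gripper clear, and the knob has travelled about 39 mm. The jar is within about 3 mm of the nest. I'll hand in.

```bash
python3 -c "
from workcell import bot
print(bot.job_done())"
```

```text
the job is handed in; nothing more can be done
None
```

The red-lidded jar farthest to the left now stands upright in the clamp's V nest, and the jaw is latched closed on it. I handed the job in at about 12 s of the 45 s allowed; no verdict is reported.

I set the jar down about 4.4 mm short of the nest with the jaw still back. Then I gripped the red knob and pushed it to about 43 to 44 mm of travel.

**Latch:** when I eased the knob back, the force reversed to +5 N, so the pin is holding the jaw. After I let go, the knob's position in the wrist camera put the jaw's travel at about 39 mm.

**Jar:** the final wrist and scene pictures show it upright. Its top is at 0.089 m, and it is about 1 mm from the nest along the closing direction and 2 mm off sideways.

**Robot:** the gripper is about 0.1 m above everything and touches nothing.

**Margins:** the 39 mm is nominally under the pin's 40 mm latching point, but within the camera's roughly 2 mm error and above the 37 mm limit. I used 7 pictures, and no check failed.

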